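Take the spun sample tube out of the angled centrifuge rotor and hold it upright

TASK

The run is over and the centrifuge stands open: take the sample tube (the one with the flat ribbed screw cap, not the balance tube with the small round-knobbed bung) by its cap or neck, draw it gently out along its slanted bore without wrenching it against the rotor, and turn it upright, never tipping it noticeably flatter than it leaned in the rotor. Finish while holding it: the program ends with the tube in the gripper, upright and still, raised so that its rounded tip is about 5 cm above the rim of the centrifuge and clear of everything. Leave the balance tube seated in its bore.

Things in the scene. Friction and masses are not known exactly. Their poses are not given: they have to be found in the camera images.
- sample_tube: loose closed tube, clear plastic, paper label, flat ribbed white screw cap; 98 mm long, 30 g. Tube 16.5 mm in diameter, cap 22 mm. Origin at the rounded tip, z axis along the tube to the cap (cap from z = 81 to 98 mm). At the start it leans 45 degrees, tip outwards and down, cap towards the rotor's middle; 48 mm (cap and 31 mm of neck) stand out of the bore, 50 mm are inside
- balance_tube: loose balance tube in the bore across from it, same tube, but closed by a narrow push-in bung (19 mm flange, 16 mm round knob, top at 101 mm). Origin at the rounded tip, z towards the bung. Stays in its bore
- rotor: dark metal rotor, 226 mm in diameter, 74 mm high, dished top, six 18.5 mm bores 50 mm deep leaning 45 degrees, mouth centres 62 mm from the axis and 50 mm up; four are empty. Turns on its upright spindle with light friction, at any angle at the start. Origin on the axis at its underside (56 mm above the bench), z up, x towards the sample's bore. Nut in the middle 41 mm high
- sample_seat (a point): bottom centre of the sample tube's bore, in the rotor (97 mm from the spindle axis, 15 mm above the rotor's underside); the seated tube's tip lies within 1.5 mm of it
- balance_seat (a point): bottom centre of the balance tube's bore, across the rotor from the other
- centrifuge: fixed white bench centrifuge, 300 mm deep (x), 290 mm wide, deck 135 mm above the bench, 240 mm round opening for the rotor; its front with display and dials faces the robot. Origin on the bench below the spindle, x to the back. The open lid leans back 15 degrees: its inner face starts 130 mm behind the spindle axis and rises to 400 mm above the bench
- rim (a point): centre of the round opening at the height of the centrifuge's rim (135 mm above the bench)

How it is judged:
By the outcome, as a careful person would: the job done as asked, in the order asked, and still so for the second after the job is handed in, while the arm keeps its last pose, push and grip.
It also fails if it takes over 34 s, if anything falls off the work surface, if the arm or the gripper's body presses on something with over 40 N, if the wrist force passes 120 N, or if a joint passes its speed limit or range.

ROBOT

A 7-joint arm with a two-finger parallel gripper is mounted at the origin on a cart in front of the work surface, level with it; the furniture and walls round the work are solid. World frame = base frame: x ahead of the robot, y to its left, z up, the work surface at z = 0. Lengths are in m, angles in rad, forces in N, time in s.
With the tool pointing down it reaches from about 0.425 to 0.875 m from the base axis. Payload 4.7 kg.
Tool frame: the origin (TCP) lies at the very end of the fingers, on their centre line; the grasp point (between the pads) lies 19 mm behind it (grip_depth is the distance from the TCP to the grasp point, in m); z points along the fingers, y is the line along which they close (so a half turn about z gives the same grasp; the last joint's range is limited). The gripper opens to 87 mm and grips with 3 to 60 N. Pads are 19 mm wide; open, the fingers measure 117 mm over their backs; the gripper's body (75 mm by 190 mm) begins 51 mm behind the grasp point.
Start: joints at [-1.245, 0.321, -0.07, 1.45, 0.023, 1.371, -0.057], TCP at [0.199, 0.619, 0.223] pointing down, gripper open.
Joint ranges: [-2.86, 2.86], [-0.3, 2.09], [-1.38, 1.24], [0.06, 2.45], [-1.56, 4.7], [0.09, 2.05], [-2.69, 2.69]. Speed limits (rad/s): [2.57, 2.57, 3.14, 3.14, 3.14, 3.14, 3.14].

INTERFACE

Orientations are given as a unit quaternion [x, y, z, w].
In Python, from rig import * gives the robot as it stands.
- The arm moves only by the shell command python3 -m jog 'ROWS' [FORCE]. ROWS is a JSON object whose one key "rows" holds a list that holds one entry, the list of rows, each a list of 5 numbers: the opening, from 0 (shut) to 1 (fully open), then the shift along the tool's x, y, z in units of 40 mm (1.0 is 40 mm), then the turn about the tool's z in units of 8 degrees (1.0 is 8 degrees). A call has 1 to 20 rows; each row shifts and turns the commanded pose from where the row before left it, along the tool's axes as they then stand; what a row does not reach is not made up. A row lasts 1/10 s, in which the tool goes at most 50 mm and 8.59 degrees, less where a joint would pass 70% of its speed; a pose out of reach is approached as far as the arm can. A call is refused whole if a number of a shift passes 1 or a number of a turn 1, either way. A call with a gripper value outside its range is refused whole. The fingers move at their own pace and stop on an object; FORCE is the grip in N (left out, the last holds). Time passes only in rows, so rows that do not move let the fingers close. It gives the time, the measured TCP pose, the force, the opening and the grip force at its end, in the units of the state.
- sense(): the state, without advancing time (a new reading comes with each control period).
- get_image(name): name is "scene" or "top" or "wrist"; returns a dict with "pixels" (400x640x3 uint8, red, green, blue), "z_map" (400x640 float32, m along the optical axis (not along the pixel's ray), 0 where there is no reading), "intrinsics" (3x3 intrinsics, pixels), "rvec" (rotation vector, rad) and "tvec" (3), from world to camera coordinates, as OpenCV has them. Camera axes: x right, y down, z forward; pixel columns grow to the right and rows downward; lengths in m; the calibration is good to about 2 mm. A picture is of the moment at which its call begins.
- hand_in(): hands the job in; it is judged then, once.
The state is a dict: "time": time; "joint_positions": joint angles; "qd": joint speeds; "effort": joint torques, N m; "tcp_pos": TCP position; "orientation": TCP orientation; "force": force on the tool from outside, world axes, zero at the start; "ft_torque": the same for the moment, N m; "opening": finger opening in m; "grasp_force": force on a finger pad.
Only numpy, scipy, OpenCV 4.12 (cv2) and the standard library are available. Lean on these libraries where they do the work, as an engineer would, in place of code of your own. Each camera call takes 0.05 s, during which the arm holds its last target. There are 200 camera calls.

## Working session

There is one attempt and no reset: what is moved stays moved. The work goes in short steps, Python scripts to look and compute and a shell command to move; the robot and the scene stay as the last step left them, time stands still between calls to the robot, and variables do not carry over. Pictures are saved under pics/ and viewed, at most 14 in all, crops included, and the job is handed in when it is done.

```bash
mkdir -p pics; ls; cat > h.py <<'E'
from rig import *
import numpy as np, cv2
def shot(n,f=None):
    im=get_image(n)
    if f: np.savez('pics/'+f+'.npz',**im); cv2.imwrite('pics/'+f+'.png',im['pixels'][:,:,::-1])
    return im
def P(im):
    R=cv2.Rodrigues(np.array(im['rvec'],float))[0]; return np.array(im['intrinsics']),R,np.array(im['tvec'],float).ravel()
def world(im,u,v,d=None):
    K,R,t=P(im); d=im['z_map'][int(round(v)),int(round(u))] if d is None else d
    return R.T@(np.linalg.inv(K)@[u,v,1]*d-t)
def tri(obs):
    A=[]
    for im,u,v in obs:
        K,R,t=P(im); M=K@np.c_[R,t]; A+= [u*M[2]-M[0], v*M[2]-M[1]]
    x=np.linalg.svd(np.array(A))[2][-1]; return x[:3]/x[3]
def proj(im,X):
    K,R,t=P(im); p=K@(R@np.array(X)+t); return p[:2]/p[2]
E
python3 - <<'E'
from h import *
s=sense(); print({k:np.round(v,3).tolist() for k,v in s.items()})
a=[shot(n,n+'0') for n in('scene','top')]
cv2.imwrite('pics/both.png',cv2.resize(np.vstack([x['pixels'][:,:,::-1] for x in a]),(480,600)))
for x in a: K,R,t=P(x); print(K[0,0],-R.T@t,R[2])
E
```

```text
pics
{'time': 0.0, 'joint_positions': [-1.245, 0.322, -0.07, 1.452, 0.023, 1.371, -0.057], 'qd': [-0.0, -0.0, -0.002, 0.001, 0.001, -0.0, 0.001], 'effort': [-0.0, -49.128, -0.404, -31.254, -0.064, 0.044, 0.0], 'tcp_pos': [0.199, 0.618, 0.221], 'orientation': [0.155, 0.988, -0.001, -0.0], 'force': [0.078, -0.238, 0.21], 'ft_torque': [0.005, -0.011, 0.048], 'grasp_force': 0.0, 'opening': 0.087}
436.96050668032905 [ 0.06518719 -0.40826592  0.68062235] [ 0.5896082   0.46586025 -0.65980027]
519.190694416991 [ 0.41400015 -0.01588565  0.9241475 ] [ 0.22680067  0.00946281 -0.97389523]
```

View pics/both.png

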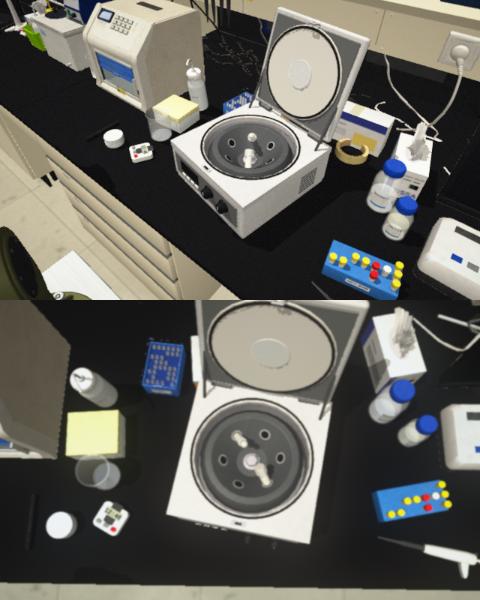

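```bash
python3 - <<'E'
from h import *
a=cv2.imread('pics/top0.png')[150:270,250:420]; b=cv2.imread('pics/scene0.png')[145:250,260:410]
cv2.imwrite('pics/crops.png',np.vstack([cv2.resize(a,(425,300),interpolation=2),cv2.resize(b,(425,298),interpolation=2)]))
E
```

```text
(no output)
```

View pics/crops.png

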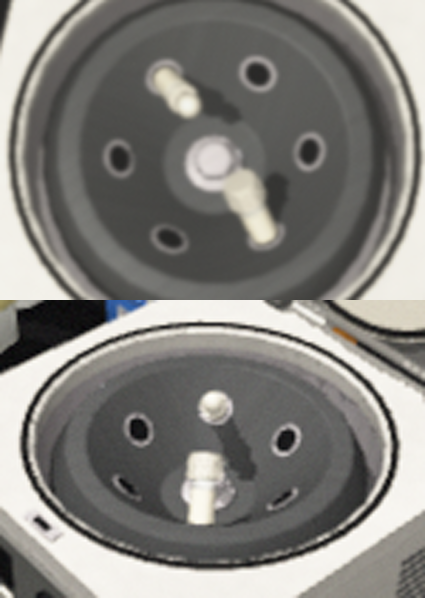

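```bash
python3 - <<'E'
from h import *
from scipy.optimize import least_squares
T=dict(np.load('pics/top0.npz')); S=dict(np.load('pics/scene0.npz'))
tp=lambda u,v:(250+u/2.5,150+v/2.5); sp=lambda u,v:(260+u/425*150,145+v/298*105)
# order: angles k*60 from sample, ccw seen from above
t=[tp(*p) for p in[(310,151),(257,74),(119,158),(170,238)]]
s=[sp(*p) for p in[(283,197),(286,139),(138,130),(126,186)]]
for a,b in zip(t,s):
    X=tri([(T,*a),(S,*b)]); print(X.round(4),(proj(T,X)-a).round(1),(proj(S,X)-b).round(1))
print('knob',tri([(T,*tp(190,108)),(S,*sp(214,106))]).round(4))
print('cap',tri([(T,*tp(242,187)),(S,*sp(206,167))]).round(4), world(T,*tp(242,187)).round(4),world(S,*sp(206,167)).round(4))
print('nut',world(T,*tp(212,160)).round(4))
ang=np.radians([60,120,240,300])
def f(p):
    r=[]
    for im,obs in((T,t),(S,s)):
        for a,o in zip(ang,obs):
            r+=list(proj(im,[p[0]+.062*np.cos(p[3]+a),p[1]+.062*np.sin(p[3]+a),p[2]])-o)
    return r
q=least_squares(f,[.55,-.02,.106,-2]); print(q.x, np.degrees(q.x[3]),np.abs(q.fun).max(), np.round(q.fun,1))
E
```

```text
[ 0.5853 -0.0848  0.1084] [ 0. -0.] [-0.  0.]
[ 0.6365 -0.0509  0.1074] [ 0.1 -0.1] [-0.2  0. ]
[0.5796 0.038  0.1056] [-0.1  0.1] [ 0.1 -0. ]
[0.5278 0.0043 0.1077] [-0.2  0.2] [ 0.3 -0. ]
knob [ 0.6068 -0.008   0.1341]
cap [ 0.5573 -0.0405  0.1299] [ 0.5544 -0.0401  0.1466] [ 0.5495 -0.0461  0.1385]
nut [ 0.5814 -0.0221  0.0947]
[ 0.58248556 -0.02332678  0.10688976 -2.56366333] -146.8870888722498 0.7899534915199524 [ 0.2 -0.1  0.4 -0.8 -0.5  0.2 -0.4  0.6  0.3  0.5  0.3  0.  -0.2 -0.5
 -0.   0.3]
```

```bash
python3 - <<'E'
from h import *
for n in('scene0','top0'):
    im=dict(np.load(f'pics/{n}.npz')); K,R,t=P(im); z=im['z_map']; v,u=np.nonzero(z>0)
    X=(np.linalg.inv(K)@np.c_[u,v,np.ones_like(u)].T*z[v,u]-t[:,None]); X=(R.T@X).T
    a=np.array([.199,.618]); d=np.array([.354,-.66]); d/=.749
    s=(X[:,:2]-a)@d; q=(X[:,:2]-a)@[d[1],-d[0]]
    for i in np.arange(-.1,.9,.1):
        m=(s>i)&(s<i+.1)&(abs(q)<.16)&(X[:,2]<.6)
        print(n,round(i,1),np.round(np.percentile(X[m,2],99),3) if m.sum()>20 else None)
T=dict(np.load('pics/top0.npz'))
c=np.array([.5825,-.0233]);th=-2.5637;o=np.array([np.cos(th),np.sin(th)])
for r,z in((.0337,.1343),(.062,.106),(.0277,.1403)): print((proj(T,[*(c+r*o),z])-[250,150])*2.5)
E
```

```text
scene0 -0.1 0.002
scene0 0.0 0.002
scene0 0.1 0.002
scene0 0.2 0.033
scene0 0.3 0.033
scene0 0.4 0.083
scene0 0.5 0.136
scene0 0.6 0.138
scene0 0.7 0.139
scene0 0.8 0.352
top0 -0.1 -0.791
top0 0.0 -0.79
top0 0.1 0.004
top0 0.2 0.035
top0 0.3 0.035
top0 0.4 0.089
top0 0.5 0.138
top0 0.6 0.139
top0 0.7 0.141
top0 0.8 0.361
[243.94506904 190.77112797]
[266.65031418 235.75539194]
[238.96972445 180.91383674]
```

```bash
python3 -m jog '{"rows":[[[1,0,0,-0.7,0],[1,0,0,-0.7,0],[1,0,0,-0.6,0]]]}'
```

```text
time: 0.4
tcp_pos: [0.1994, 0.6186, 0.3033]
orientation: [0.155, 0.988, -0.0, -0.0]
force: [-0.0, 0.7, 0.0]
opening: 0.0871
grasp_force: 0.0
```

```bash
python3 -m jog '{"rows":[[[1,-0.4,-0.4,0,0],[1,-0.8,-0.77,0,0],[1,-0.8,-0.77,0,0],[1,-0.8,-0.77,0,0],[1,-0.8,-0.77,0,0],[1,-0.8,-0.77,0,0],[1,-0.8,-0.77,0,0],[1,-0.8,-0.77,0,0],[1,-0.8,-0.77,0,0],[1,-0.8,-0.77,0,0],[1,-0.8,-0.77,0,0],[1,-0.8,-0.77,0,0],[1,-0.8,-0.77,0,0],[1,-0.8,-0.77,0,0],[1,-0.8,-0.77,0,0],[1,-0.8,-0.77,0,0],[1,-0.8,-0.77,0,0],[1,-0.3,-0.3,0,0]]]}'
python3 -m jog '{"rows":[[[1,0,0,0,1],[1,0,0,0,1],[1,0,0,0,1],[1,0,0,0,1],[1,0,0,0,1],[1,0,0,0,1],[1,0,0,0,1],[1,0,0,0,1],[1,0,0,0,1],[1,0,0,0,1],[1,0,0,0,1],[1,0,0,0,1],[1,0,0,0,1],[1,0,0,0,1],[1,0,0,0,1],[1,0,0,0,1],[1,0,0,0,0.1],[1,0,0,0,0]]]}'
python3 - <<'E'
from h import *
from scipy.spatial.transform import Rotation as Ro
s=sense(); print(np.round(s['joint_positions'],2)); w=shot('wrist','w0'); K,R,t=P(w); print(-R.T@t,R[2])
M=Ro.from_quat(s['orientation']).as_matrix(); print(M.round(3)); print('shift',(M.T@(np.array([.5543,-.0417,.115])-s['tcp_pos'])/.04).round(2))
for r,z in((.0337,.1343),(.062,.106),(.0277,.1403),(-.062,.106),(0,.097)):
  print(r,proj(w,[.5825-.8377*r,-.0233-.546*r,z]).round(1))
E
```

```text
time: 2.2
tcp_pos: [0.5543, -0.048, 0.3023]
orientation: [0.158, 0.987, -0.001, 0.0]
force: [0.7, 0.3, 0.3]
opening: 0.0871
grasp_force: 0.0
time: 4.0
tcp_pos: [0.5534, -0.0426, 0.3023]
orientation: [0.958, 0.288, -0.0, -0.0]
force: [0.4, -0.4, 0.2]
opening: 0.0872
grasp_force: 0.0
[-0.66  0.1   0.75  1.59 -0.07  1.48 -0.89]
[ 0.61118823 -0.00544035  0.46437006] [-0.2095427  -0.13774557 -0.96804856]
[[ 0.834  0.552 -0.   ]
 [ 0.552 -0.834  0.   ]
 [-0.    -0.    -1.   ]]
shift [ 0.03 -0.01  4.68]
0.0337 [317.5 187.9]
0.062 [317.4 207.3]
0.0277 [317.5 183.3]
-0.062 [318.3  92.5]
0 [317.9 151.7]
```

View pics/w0.png

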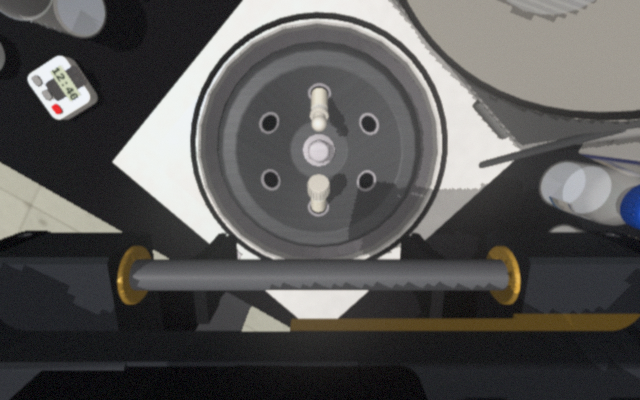

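```bash
python3 -m jog '{"rows":[[[0.42,0,0,0.5,0],[0.42,0,0,0.8,0],[0.42,0.03,0,0.8,0],[0.42,0,0,0.8,0],[0.42,0,0,0.5,0],[0.42,0,0,0.4,0],[0.42,0,0,0.3,0],[0.42,0,0,0.3,0],[0.42,0,0,0.2,0],[0.42,0,0,0,0],[0.42,0,0,0,0]]]}'
python3 - <<'E'
from h import *
w=shot('wrist','w1');s=shot('scene','s1');t=shot('top','t1')
a=w['pixels'][100:300,180:460,::-1]; p=[int(v) for v in proj(s,[.554,-.042,.134])]; b=s['pixels'][p[1]-60:p[1]+40,p[0]-70:p[0]+70,::-1]
cv2.imwrite('pics/c1.png',np.vstack([cv2.resize(a,(420,300)),cv2.resize(b,(420,300),interpolation=2)]))
E
```

```text
time: 5.15
tcp_pos: [0.555, -0.0421, 0.1189]
orientation: [0.958, 0.287, 0.0, 0.0]
force: [-0.5, -0.3, 0.4]
opening: 0.0368
grasp_force: 0.0
```

View pics/c1.png

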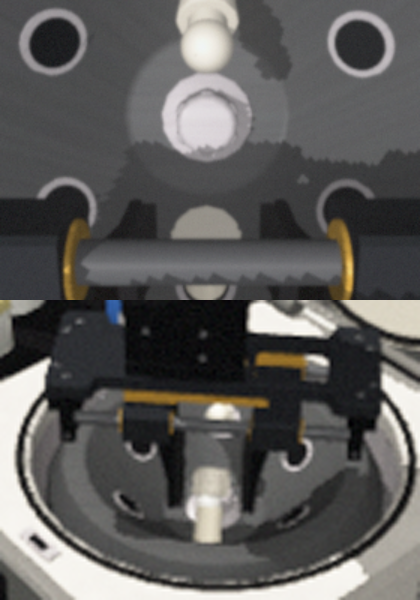

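```bash
python3 -m jog '{"rows":[[[0.1,0,0,0,0],[0.1,0,0,0,0],[0.1,0,0,0,0],[0.1,0,0,0,0],[0.1,0,0,0,0],[0.1,0,0,0,0]]]}' 10
```

```text
time: 5.9
tcp_pos: [0.5548, -0.0419, 0.1187]
orientation: [0.958, 0.287, 0.0, -0.0]
force: [0.1, 0.5, 1.9]
opening: 0.0213
grasp_force: 10.0
```

```bash
python3 -m jog '{"rows":[[[0.1,0.03,0,-0.03,0],[0.1,0.07,0,-0.07,0],[0.1,0.07,0,-0.07,0],[0.1,0.07,0,-0.07,0],[0.1,0.07,0,-0.07,0]]]}'; python3 -m jog '{"rows":[[[0.1,0.07,0,-0.07,0],[0.1,0.07,0,-0.07,0],[0.1,0.07,0,-0.07,0],[0.1,0.07,0,-0.07,0],[0.1,0.07,0,-0.07,0]]]}'
python3 - <<'E'
from h import *
s=shot('scene','s2');t=shot('top','t2')
L=[]
for im in(s,t):
  p=[int(v) for v in proj(im,[.554,-.042,.134])]; L.append(cv2.resize(im['pixels'][p[1]-60:p[1]+60,p[0]-84:p[0]+84,::-1],(420,300),interpolation=2))
cv2.imwrite('pics/c2.png',np.vstack(L))
E
```

```text
time: 6.4
tcp_pos: [0.5653, -0.035, 0.1313]
orientation: [0.958, 0.287, 0.0, 0.0]
force: [0.5, 0.1, -0.0]
opening: 0.0213
grasp_force: 10.0
time: 6.9
tcp_pos: [0.5769, -0.0273, 0.1452]
orientation: [0.958, 0.287, 0.0, -0.0]
force: [-0.1, -0.7, -1.0]
opening: 0.0213
grasp_force: 10.0
```

View pics/c2.png

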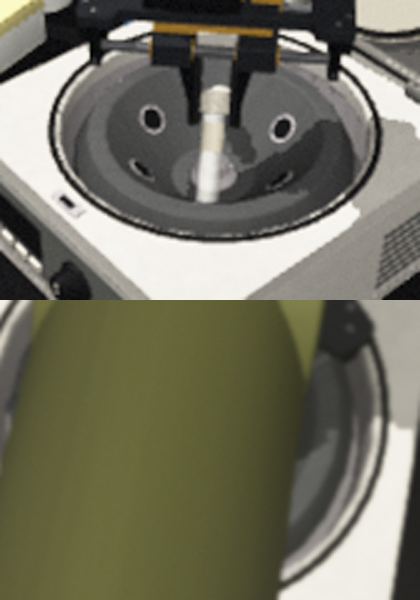

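```bash
python3 -m jog '{"rows":[[[0.1,0.07,0,-0.07,0],[0.1,0.07,0,-0.07,0],[0.1,0.07,0,-0.07,0],[0.1,0.07,0,-0.07,0],[0.1,0.07,0,-0.07,0],[0.1,0.07,0,-0.07,0],[0.1,0.07,0,-0.07,0],[0.1,0.07,0,-0.07,0],[0.1,0.07,0,-0.07,0],[0.1,0,0,-0.15,0],[0.1,0,0,-0.3,0],[0.1,0,0,-0.5,0],[0.1,0,0,-0.6,0],[0.1,0,0,-0.5,0],[0.1,0,0,-0.3,0],[0.1,0,0,-0.1,0],[0.1,0,0,0,0]]]}'
python3 - <<'E'
from h import *
s=shot('scene','s3');t=sense()['tcp_pos']
p=[int(v) for v in proj(s,t)]; print(p)
cv2.imwrite('pics/c3.png',cv2.resize(s['pixels'][p[1]-60:p[1]+90,p[0]-100:p[0]+100,::-1],(600,450),interpolation=2))
E
```

```text
time: 8.7
tcp_pos: [0.5978, -0.0137, 0.2685]
orientation: [0.958, 0.287, 0.0, -0.0]
force: [0.6, -0.7, -1.0]
opening: 0.0215
grasp_force: 10.0
[336, 127]
```

View pics/c3.png

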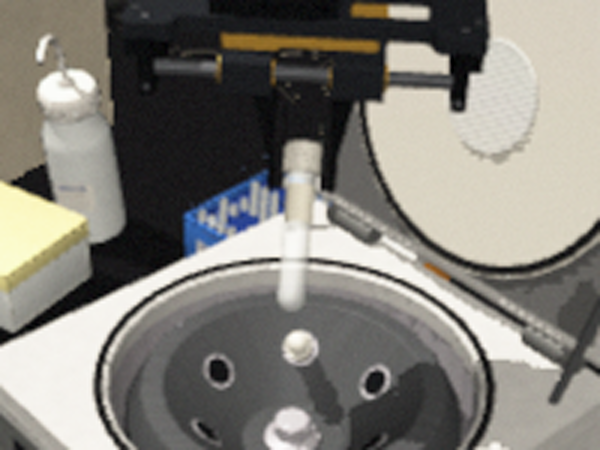

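```bash
cat >> h.py <<'E'
def model(im,phis):
    t=np.array(sense()['tcp_pos'])+[0,0,.019]; o=np.array([-.8377,-.546,0])
    for f in phis:
        d=o*np.sin(np.radians(f))-np.array([0,0,np.cos(np.radians(f))])
        print(f,[proj(im,t+k*d).round(1).tolist() for k in(-.008,.01,.09)])
E
python3 - <<'E'
from h import *
model(dict(np.load('pics/s3.npz')),range(-10,51,10))
E
python3 -m jog '{"rows":[[[0.1,0,0,0,0],[0.1,0,0,0,0],[0.1,0,0,0,0],[0.1,0,0,0,0],[0.1,0,0,0,0]]]}' 3
python3 - <<'E'
from h import *
s=shot('scene','s4');t=sense()['tcp_pos']; model(s,[0])
p=[int(v) for v in proj(s,t)]; print(p)
cv2.imwrite('pics/c4.png',cv2.resize(s['pixels'][p[1]-60:p[1]+90,p[0]-100:p[0]+100,::-1],(600,450),interpolation=2))
E
```

```text
-10 [[336.8, 114.4], [336.6, 122.4], [336.1, 154.6]]
0 [[336.9, 113.9], [336.6, 123.0], [335.4, 160.1]]
10 [[336.9, 113.6], [336.5, 123.4], [334.7, 164.5]]
20 [[337.0, 113.4], [336.4, 123.7], [334.1, 167.7]]
30 [[337.0, 113.3], [336.4, 123.8], [333.6, 169.5]]
40 [[337.1, 113.4], [336.3, 123.8], [333.1, 169.9]]
50 [[337.1, 113.6], [336.3, 123.5], [332.7, 168.6]]
time: 9.25
tcp_pos: [0.5977, -0.0137, 0.268]
orientation: [0.958, 0.287, -0.0, 0.0]
force: [0.2, 0.8, -0.4]
opening: 0.0217
grasp_force: 3.0
0 [[337.0, 113.7], [336.7, 122.7], [335.5, 159.8]]
[336, 127]
```

View pics/c4.png

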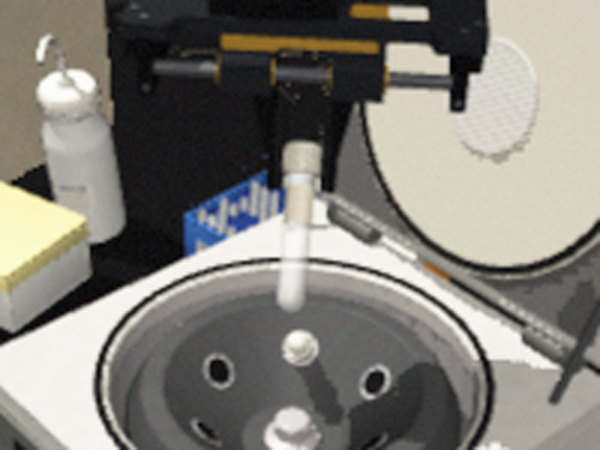

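```bash
python3 - <<'E'
from h import *
for n in('s3','s4'):
    s=dict(np.load(f'pics/{n}.npz'))
    for u,v in((336.5,121),(335.5,133),(334.5,145),(334,155),(333.5,164)): print(n,v,world(s,u,v).round(3), ((world(s,u,v)[:2]-[.5825,-.0233])@[-.8377,-.546]).round(3))
w=shot('wrist','w4'); model(w,[0,20,45]); model(shot('top','t4'),[0,20,45])
E
```

```text
s3 121 [ 0.589 -0.019  0.287] -0.008
s3 133 [ 0.578 -0.027  0.271] 0.006
s3 145 [ 0.567 -0.033  0.255] 0.018
s3 155 [ 0.557 -0.04   0.243] 0.031
s3 164 [ 0.548 -0.046  0.231] 0.041
s4 121 [ 0.587 -0.021  0.288] -0.006
s4 133 [ 0.579 -0.026  0.27 ] 0.004
s4 145 [ 0.566 -0.034  0.256] 0.02
s4 155 [ 0.557 -0.04   0.242] 0.03
s4 164 [ 0.548 -0.047  0.232] 0.042
0 [[316.6, 276.6], [316.8, 260.2], [317.4, 215.6]]
20 [[316.7, 270.6], [316.8, 266.9], [317.2, 256.9]]
45 [[316.7, 262.9], [316.8, 275.6], [316.9, 311.4]]
0 [[329.8, 169.7], [329.8, 173.6], [329.8, 188.8]]
20 [[328.6, 168.1], [331.2, 175.6], [341.4, 205.6]]
45 [[327.4, 166.6], [332.7, 177.5], [354.6, 222.1]]
```

View pics/w4.png

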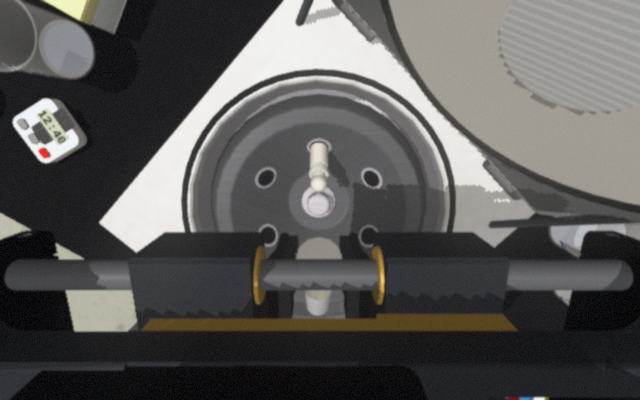

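```bash
python3 - <<'E'
from h import *
C=[]
for n in('scene0','top0'):
    im=dict(np.load(f'pics/{n}.npz')); K,R,t=P(im); z=im['z_map']; v,u=np.nonzero(z>0)
    C.append(((R.T@(np.linalg.inv(K)@np.c_[u,v,np.ones_like(u)].T*z[v,u]-t[:,None])).T))
X=np.vstack(C)
D=X[(abs(X[:,2]-.136)<.006)&(abs(X[:,0]-.58)<.22)&(abs(X[:,1])<.22)]
r=cv2.minAreaRect(D[:,:2].astype(np.float32)); print(r, cv2.boxPoints(r).round(3).tolist())
for x in np.arange(.42,.74,.04):
    m=abs(D[:,0]-x)<.01; print('edge',x.round(2),np.percentile(D[m,1],[.3,99.7]).round(3))
H=X[(X[:,2]<.5)]
for x in np.arange(.40,.75,.05):
    print(x.round(2),[ (lambda m: round(float(np.percentile(H[m,2],98)),2) if m.sum()>3 else None)((abs(H[:,0]-x)<.025)&(abs(H[:,1]-y)<.015)) for y in np.arange(.10,.40,.03)])
E
```

```text
((0.58272784948349, -0.023112863302230835), (0.2927245497703552, 0.3025636672973633), 79.46394348144531) [[0.40700000524520874, -0.13899999856948853], [0.7049999833106995, -0.19499999284744263], [0.7580000162124634, 0.09300000220537186], [0.460999995470047, 0.14800000190734863]]
edge 0.42 [-0.141 -0.027]
edge 0.46 [-0.148  0.144]
edge 0.5 [-0.156  0.14 ]
edge 0.54 [-0.164  0.133]
edge 0.58 [-0.172  0.126]
edge 0.62 [-0.179  0.118]
edge 0.66 [-0.186  0.11 ]
edge 0.7 [-0.192  0.101]
0.4 [0.0, 0.0, 0.0, 0.0, 0.0, 0.0, 0.02, 0.0, 0.0, 0.01, 0.04]
0.45 [0.14, 0.14, 0.04, 0.0, 0.0, 0.02, 0.02, 0.02, 0.02, 0.03, 0.04]
0.5 [0.14, 0.14, 0.0, 0.0, 0.0, 0.0, 0.02, 0.09, 0.09, 0.0, 0.0]
0.55 [0.14, 0.14, 0.0, 0.0, 0.0, 0.0, 0.09, 0.09, 0.09, 0.09, 0.0]
0.6 [0.14, 0.14, 0.0, 0.0, 0.0, 0.0, 0.06, 0.09, 0.09, 0.06, 0.06]
0.65 [0.14, 0.14, 0.0, 0.0, 0.0, 0.0, 0.06, 0.06, 0.06, 0.06, 0.06]
0.7 [0.14, 0.0, 0.0, 0.0, 0.0, 0.0, 0.06, 0.21, 0.21, 0.12, 0.06]
```

```bash
python3 -m jog '{"rows":[[[0.1,0,0,0,-0.5],[0.1,0,0,0,-1],[0.1,0,0,0,-1],[0.1,0,0,0,-1],[0.1,0,0,0,-1],[0.1,0,0,0,-0.75],[0.1,0,0,0,-0.5],[0.1,0,0,0,0]]]}' 10
python3 -m jog '{"rows":[[[0.1,0.1,-0.05,0,0],[0.1,0.25,-0.1,0,0],[0.1,0.4,-0.15,0,0],[0.1,0.55,-0.2,0,0],[0.1,0.6,-0.2,0,0],[0.1,0.6,-0.2,0,0],[0.1,0.6,-0.2,0,0],[0.1,0.6,-0.2,0,0],[0.1,0.6,-0.2,0,0],[0.1,0.55,-0.2,0,0],[0.1,0.4,-0.2,0,0],[0.1,0.3,-0.1,0,0],[0.1,0.15,-0.1,0,0],[0.1,0.04,0,0,0],[0.1,0,0,0,0],[0.1,0,0,0,0]]]}'
cat >> h.py <<'E'
def wall():
    from scipy.spatial.transform import Rotation as Ro
    s=sense(); M=Ro.from_quat(s['orientation']).as_matrix(); n=np.array([.182,.983,0]); t=np.array(s['tcp_pos'])
    print('xdir.n',M[:,0]@n,'yaw err deg',np.degrees(np.cross(M[:,0],n)[2]).round(2),'dist to wall',(t-[.54,.133,0])@n, 'pos',t, 'j',np.round(s['joint_positions'],2))
E
python3 -c "
from h import *
wall()"
```

```text
time: 10.2
tcp_pos: [0.5977, -0.0137, 0.2682]
orientation: [0.77, 0.638, 0.0, -0.0]
force: [-0.3, 0.3, 0.1]
opening: 0.0216
grasp_force: 10.0
time: 11.8
tcp_pos: [0.5581, 0.2262, 0.2683]
orientation: [0.77, 0.638, 0.0, 0.0]
force: [-1.0, 0.1, -0.5]
opening: 0.0217
grasp_force: 10.0
xdir.n 0.9996941009454109 yaw err deg 0.28 dist to wall 0.09492916262793366 pos [0.55812988 0.22621417 0.26829811] j [-0.85  0.21  0.49  1.52 -0.1   1.43 -0.54]
```

```bash
python3 -m jog '{"rows":[[[0.1,0,0,0.15,0],[0.1,0,0,0.35,0],[0.1,0,0,0.5,0],[0.1,0,0,0.55,0],[0.1,0,0,0.5,0],[0.1,0,0,0.4,0],[0.1,0,0,0.25,0],[0.1,0,0,0.13,0],[0.1,0,0,0,0]]]}'
python3 - <<'E'
from h import *
wall(); L=[]
for n in('wrist','scene'):
    im=shot(n,n[0]+'5'); t=np.array(sense()['tcp_pos'])+[0,0,.019]
    for f in(0,20,45):
        a=np.radians(f); d=np.array([-.182*np.sin(a),-.983*np.sin(a),-np.cos(a)]); print(n,f,proj(im,t).round(),proj(im,t+.0895*d).round(1))
    p=[int(v) for v in proj(im,t-[0,0,.03])]; p[0]=max(p[0],100); p[1]=min(max(p[1],75),325); L.append(cv2.resize(im['pixels'][p[1]-75:p[1]+75,p[0]-100:p[0]+100,::-1],(400,300),interpolation=2)); print('orig',p)
cv2.imwrite('pics/c5.png',np.hstack(L))
E
```

```text
time: 12.7
tcp_pos: [0.5573, 0.2272, 0.1542]
orientation: [0.77, 0.638, -0.001, -0.0]
force: [0.9, 0.2, 0.5]
opening: 0.0215
grasp_force: 10.0
xdir.n 0.9997007488844355 yaw err deg 0.19 dist to wall 0.09577656978821508 pos [0.55732633 0.227225   0.15418021] j [-0.84  0.28  0.48  1.68 -0.14  1.22 -0.51]
wrist 0 [317. 268.] [317.9 214.9]
wrist 20 [317. 268.] [318.  256.2]
wrist 45 [317. 268.] [318.  310.6]
orig [317, 244]
scene 0 [233. 134.] [238.2 167.9]
scene 20 [233. 134.] [245.5 172.4]
scene 45 [233. 134.] [252.9 171.9]
orig [234, 145]
```

View pics/c5.png

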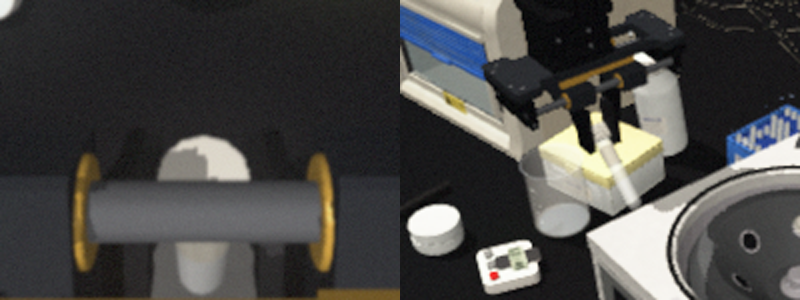

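```bash
python3 -m jog '{"rows":[[[0.1,0,0,0,0],[0.1,-0.1,0,0,0],[0.1,-0.2,0,0,0],[0.1,-0.2,0,0,0],[0.1,-0.12,0,0,0],[0.1,-0.12,0,0,0],[0.1,-0.12,0,0,0],[0.1,-0.12,0,0,0],[0.1,-0.12,0,0,0],[0.1,-0.12,0,0,0]]]}' 3; python3 -m jog '{"rows":[[[0.1,-0.12,0,0,0],[0.1,-0.12,0,0,0],[0.1,-0.12,0,0,0],[0.1,-0.12,0,0,0],[0.1,-0.12,0,0,0],[0.1,-0.1,0,0,0],[0.1,-0.1,0,0,0],[0.1,0,0,0,0]]]}'
cat >> h.py <<'E'
def side(f):
    wall(); im=shot('scene',f); t=np.array(sense()['tcp_pos'])+[0,0,.019]
    for a in(0,10,20,45):
        b=np.radians(a); d=np.array([-.182*np.sin(b),-.983*np.sin(b),-np.cos(b)]); print(a,proj(im,t).round(),proj(im,t+.0895*d).round(1))
    p=[int(v) for v in proj(im,t-[0,0,.03])]; print('orig',p[0]-67,p[1]-50,'x4.5')
    cv2.imwrite('pics/'+f+'c.png',cv2.resize(im['pixels'][p[1]-50:p[1]+50,p[0]-67:p[0]+67,::-1],(603,450),interpolation=2))
E
python3 -c "
from h import *
side('s6')"
```

```text
time: 13.8
tcp_pos: [0.5486, 0.1793, 0.155]
orientation: [0.77, 0.638, 0.0, -0.0]
force: [-0.1, -0.3, -0.6]
opening: 0.0216
grasp_force: 3.0
time: 14.6
tcp_pos: [0.5427, 0.1473, 0.155]
orientation: [0.77, 0.638, -0.0, 0.0]
force: [0.2, 0.2, -0.8]
opening: 0.0218
grasp_force: 3.0
xdir.n 0.9996986116685687 yaw err deg 0.23 dist to wall 0.014588905722540409 pos [0.5427128  0.14733894 0.15501406] j [-0.78  0.19  0.52  1.78 -0.1   1.2  -0.41]
0 [255. 151.] [258.6 185.9]
10 [255. 151.] [262.7 189. ]
20 [255. 151.] [266.7 191. ]
45 [255. 151.] [275.3 191.1]
orig 188 113 x4.5
```

View pics/s6c.png

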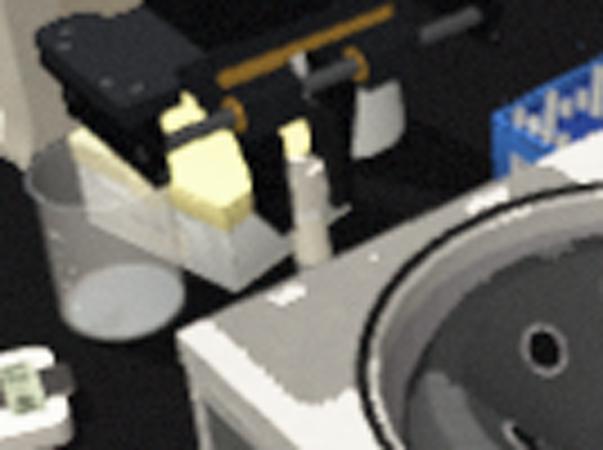

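```bash
python3 -m jog '{"rows":[[[0.1,-0.06,0,0,0],[0.1,-0.06,0,0,0],[0.1,-0.04,0,0,0],[0.1,0,0,0,0],[0.1,0,0,0,0]]]}'
python3 -c "
from h import *
wall()"
```

```text
time: 15.15
tcp_pos: [0.5415, 0.1418, 0.1549]
orientation: [0.77, 0.638, 0.0, -0.0]
force: [0.6, 0.7, -0.1]
opening: 0.022
grasp_force: 3.0
xdir.n 0.9997017294834638 yaw err deg 0.18 dist to wall 0.008939838242785943 pos [0.54152327 0.14181241 0.1549341 ] j [-0.77  0.18  0.53  1.79 -0.1   1.2  -0.4 ]
```

```bash
python3 -m jog '{"rows":[[[0.1,0,0,0,0],[0.1,0,0,0,0],[0.1,0.05,0,0,0],[0.1,0.05,0,-0.1,0],[0.1,0,0,-0.25,0],[0.1,0,0,-0.4,0],[0.1,0,0,-0.5,0],[0.1,0,0,-0.5,0],[0.1,0,0,-0.4,0],[0.1,0,0,-0.25,0],[0.1,0,0,-0.13,0],[0.1,0,0,0,0],[0.1,0,0,0,0]]]}' 10
python3 - <<'E'
from h import *
side('s7'); im=dict(np.load('pics/s7.npz')); wall()
g=np.array(sense()['tcp_pos'])+[0,0,.019]
# tube pixels: depth points close to the grasp axis
K,R,t=P(im); z=im['z_map']; v,u=np.nonzero(z>0)
X=(R.T@(np.linalg.inv(K)@np.c_[u,v,np.ones_like(u)].T*z[v,u]-t[:,None])).T
m=(np.hypot(*(X-g)[:,:2].T)<.025)&(X[:,2]<g[2]-.022)&(X[:,2]>.15); Y=X[m]; print(m.sum())
for a in np.arange(.17,.26,.012):
    k=abs(Y[:,2]-a)<.006; print(a.round(3),k.sum(),(np.median(Y[k],0)-g).round(4), 'tilt axis',((np.median(Y[k],0)-g)@[.182,.983,0]).round(4),((np.median(Y[k],0)-g)@[.983,-.182,0]).round(4))
E
```

```text
time: 16.45
tcp_pos: [0.5419, 0.1456, 0.2555]
orientation: [0.77, 0.638, -0.0, -0.0]
force: [0.5, 0.2, -0.2]
opening: 0.0212
grasp_force: 10.0
xdir.n 0.9997015504599998 yaw err deg 0.18 dist to wall 0.012784763120130441 pos [0.54192782 0.14564893 0.2555293 ] j [-0.79  0.12  0.53  1.64 -0.06  1.39 -0.44]
0 [250. 107.] [254.5 147.5]
10 [250. 107.] [258.9 150.4]
20 [250. 107.] [263.1 152.1]
45 [250. 107.] [272.3 150.7]
orig 184 71 x4.5
xdir.n 0.9997014977692966 yaw err deg 0.17 dist to wall 0.012753587490936304 pos [0.54181958 0.14563726 0.25529473] j [-0.79  0.12  0.53  1.64 -0.06  1.39 -0.44]
255
0.17 0 [nan nan nan] tilt axis nan nan
0.182 12 [-0.005  -0.0074 -0.0891] tilt axis -0.0081 -0.0035
0.194 42 [-0.0061 -0.0075 -0.0801] tilt axis -0.0085 -0.0047
0.206 45 [-0.0054 -0.0078 -0.0687] tilt axis -0.0086 -0.0039
0.218 51 [-0.0054 -0.0066 -0.0562] tilt axis -0.0075 -0.0041
0.23 43 [-0.0063 -0.0066 -0.0439] tilt axis -0.0077 -0.005
0.242 50 [-0.0053 -0.0065 -0.0317] tilt axis -0.0073 -0.004
0.254 12 [-0.0058 -0.0068 -0.0249] tilt axis -0.0077 -0.0045
  return _methods._mean(a, axis=axis, dtype=dtype,
  ret = um.true_divide(
```

View pics/s7c.png

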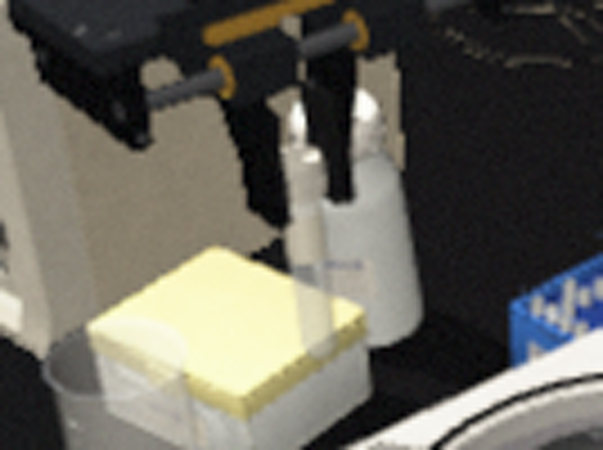

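```bash
python3 -m jog '{"rows":[[[0.1,-0.05,0,0,0],[0.1,-0.15,0,0,0],[0.1,-0.25,0,0,0],[0.1,-0.35,0,0,0],[0.1,-0.4,0,0,0],[0.1,-0.4,0,0,0],[0.1,-0.4,0,0,0],[0.1,-0.35,0,0,0],[0.1,-0.25,0,0,0],[0.1,-0.15,0,0,0],[0.1,-0.05,0,0,0],[0.1,0,0,0,0],[0.1,0,0,0,0],[0.1,0,0,0,0],[0.1,0,0,0,0],[0.1,0,0,0,0]]]}'
python3 - <<'E'
from h import *
im=shot('scene','s8'); g=np.array(sense()['tcp_pos'])+[0,0,.019]
K,R,t=P(im); z=im['z_map']; v,u=np.nonzero(z>0)
X=(R.T@(np.linalg.inv(K)@np.c_[u,v,np.ones_like(u)].T*z[v,u]-t[:,None])).T
m=(np.hypot(*(X-g)[:,:2].T)<.025)&(X[:,2]<g[2]-.022)&(X[:,2]>.15); Y=X[m]; print(Y[:,2].min())
for a in np.arange(.182,.25,.012):
    k=abs(Y[:,2]-a)<.006; print(a.round(3),k.sum(),(np.median(Y[k],0)-g).round(4))
cv2.imwrite('pics/s8c.png',cv2.resize(im['pixels'][60:280,200:440,::-1],(654,600)))
E
```

```text
time: 18.1
tcp_pos: [0.5216, 0.036, 0.2561]
orientation: [0.77, 0.639, -0.0, 0.0]
force: [0.5, 0.1, -0.2]
opening: 0.0214
grasp_force: 10.0
0.18136540138107862
0.182 14 [-0.0059 -0.0061 -0.0881]
0.194 46 [-0.0061 -0.0078 -0.0802]
0.206 46 [-0.0054 -0.0065 -0.0691]
0.218 50 [-0.0065 -0.0066 -0.0575]
0.23 53 [-0.0057 -0.0071 -0.045 ]
0.242 55 [-0.0052 -0.0061 -0.033 ]
```

View pics/s8c.png

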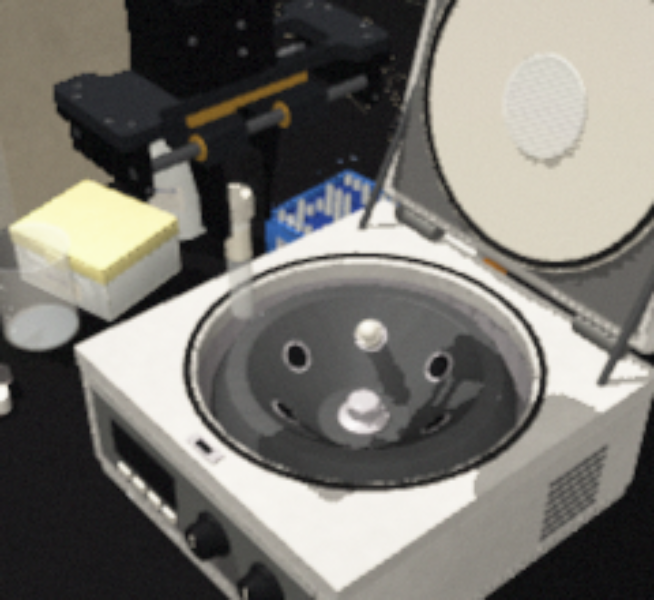

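```bash
python3 -c "
from h import *
print(hand_in())"
```

```text
the job is handed in; nothing more can be done
None
```

I handed the job in at about 18 s: the sample tube is held by its cap, about 1° off vertical, with its tip about 5 cm above the rim (measured 4.7–5 cm). The balance tube is still in its bore. The gripper cannot tilt and the tube would not swing down on its own, so I turned it upright by pressing its tip lightly against the outside left wall of the centrifuge.

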